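# Start the wing nut on the reel spindle and run it on

### The arm

A 6-joint arm with a two-finger parallel gripper is mounted at the origin on a cart in front of the work surface, level with it; the furniture and walls round the work are solid. World frame = base frame: x ahead of the robot, y to its left, z up, the work surface at z = 0. Lengths are in m, angles in degrees, forces in N, time in s.
With the tool pointing down it reaches from about 0.25 to 0.775 m from the base axis. Payload 8.9 kg.
Tool frame: the origin (TCP) lies midway between the tips of the shut fingers; the grasp point (between the pads) lies 19 mm behind it; z points along the fingers, y is the line along which they close (so a half turn about z gives the same grasp; the last joint's range is limited). The gripper opens to 85 mm and grips with 20 to 120 N. Pads are 22 mm wide; open, the fingers measure 114 mm over their backs; the gripper's body (76 mm by 85 mm) begins 54 mm behind the grasp point. The pads swing forward as they close: fully open they stand 13 mm farther back than shut.
Start: joints at [-85.101, 16.656, -8.789, 64.555, 0, 82.019], TCP at [0.117, -0.512, 0.231] pointing down, gripper open.
Joint ranges: [-144.48, 144.48], [-52.06, 99.96], [-74.48, 78.29], [-112.23, 115.85], [-86.99, 84.42], [-180, 180]. Speed limits (degrees/s): [127.2, 127.2, 159.86, 180, 180, 180].

### API

Orientations are given as a 3x3 rotation matrix whose columns are the frame's x, y, z axes.
In Python, from cell import manip, status, imaging gives the robot as it stands. Calls block until the motion is done:
- manip.goto(position, orientation): joint-space move of the TCP to a pose.
- manip.line_to(position, rot=None, v=0.15): straight line of the TCP; rot=None keeps the orientation; v is the mean speed in m/s.
- manip.goto_joints(angles): joint-space move.
- manip.set_gripper(opening, grasp_force=None): finger opening in m; grasp_force is the grip in N (None keeps the last); returns when the fingers have stopped.
- manip.dwell(seconds).
- manip.solve_ik(position, orientation): joint angles nearest the present ones, or None.
- status.get_state(): the state.
- imaging.grab_frame(name): name is "scene" or "top" or "wrist"; returns the picture (420x560x3 uint8, red, green, blue); there is no depth.
- imaging.calibration(name): a dict with "mtx" (3x3 intrinsics, pixels), "D" ([k1, k2, p1, p2, k3] as OpenCV has them; the pictures are not rectified), "rvec" (rotation vector, rad) and "tvec" (3), from world to camera coordinates, as OpenCV has them; the wrist camera has in their place "T_tool_cam" (4x4, takes a point from camera to tool coordinates, whose origin is the TCP and whose axes are the flange's). Camera axes: x right, y down, z forward; pixel columns grow to the right and rows downward; lengths in m; the calibration is good to about 2 mm. A picture is of the moment at which its call begins: read the wrist's pose just before it. calibration takes no time and is no camera call.
A pose or a line that the arm cannot do raises manip.Unreachable and nothing moves.
- manip.hand_in(): hands the job in; it is judged then, once.
The state is a dict: "clock": time; "joint_positions": joint angles; "dq": joint speeds; "tau": joint torques, N m; "tool_pos": TCP position; "ee_rot": TCP orientation; "ft_force": force on the tool from outside, world axes, zero at the start; "moment": the same for the moment, N m; "grip_width": finger opening in m; "grip_force": force on a finger pad.
Only numpy, scipy, OpenCV 4.12 (cv2) and the standard library are available. Lean on these libraries where they do the work, as an engineer would, in place of code of your own. Each camera call takes 0.05 s, during which the arm holds its last target. There are 200 camera calls.

### The job

The orange wing nut on the solder reel's spindle is only sitting on top of its thread. Turn it backward (counter-clockwise from above) until its white-marked wing points along the white line of the stand and the nut drops into the thread start, then turn it forward (clockwise) to run it down until it stops, and let go. Do not push against the other reel stand, whose blue nut is already tight.

Things in the scene. Friction and masses are not known exactly. Their poses are not given: they have to be found in the camera images.
- nut_grip (a point): Loose orange wing nut, 60 g: round hub 41 mm across, 30 mm high; on it one upright bar (the wings) 12 mm thick, 56 long, 30 high: grip it across the 12 mm. Point on the nut's axis in the bar, 20 mm above the hub top (fingertips must stay above the hub), 10 mm below the bar top; starts 114.5 mm above the bench. x along the bar away from its white-marked end, y across the bar, z up.
- nut_mark (a point): White-marked end of the orange bar, 28 mm from the nut's axis, level with nut_grip. At the start 45 to 65 degrees clockwise (from above) of the stand's white line, the nut resting on the thread top. Within 15 degrees of the line the nut can go straight down 9.5 mm into the thread start (if gripped, lower it); after that, counter-clockwise is blocked 20 degrees past the line.
- reel_stand: Fixed stand under the orange nut: dark foot 88 mm across, black reel of silvery solder 66 mm across, 48 mm high. Origin: foot's underside on the spindle axis, z up. White line on foot and reel points along its -x (toward the robot, up to 20 degrees askew). The thread leads clockwise from the line: level for 15 degrees, evenly 4 mm down by 80 degrees, hard stop at 85.
- other_stand: Fixed twin stand with a grey reel of copper wire and a blue wing nut already run on (bar top 111 mm above the bench), also fixed. Leave it alone. Origin: foot's underside on its axis.
Not all that is in view belongs to the job. Of the things like the part that bears nut_grip, leave any that is purple; of the rest the larger one is meant.

How it is judged:
By the outcome, as a careful person would: the job done as asked, in the order asked, and still so for the second after the job is handed in, with the robot touching nothing.
It also fails if it takes over 40 s, if anything falls off the work surface, if the arm or the gripper's body presses on something with over 40 N, if the wrist force passes 120 N, or if a joint passes its speed limit or range.

## Working session

There is one attempt and no reset: what is moved stays moved. The work goes in short steps, each a Python script; the robot and the scene stay as the last script left them, time stands still between calls to the robot, and variables do not carry over. Pictures are saved under pics/ and viewed, at most 10 in all, crops included, and the job is handed in when it is done.

```bash
mkdir -p pics
python3 - <<'E'
from cell import manip,status,imaging
import cv2,numpy as np
for n in("scene","top"):
    im=imaging.grab_frame(n); cv2.imwrite(f"pics/{n}0.png",cv2.resize(im[:,:,::-1],(800,600),interpolation=cv2.INTER_CUBIC))
    c=imaging.calibration(n);R=cv2.Rodrigues(np.array(c["rvec"]))[0];print(n,-R.T@np.array(c["tvec"]).ravel())
print(imaging.calibration("wrist")["T_tool_cam"])
E
```

```text
scene [0.17580894 0.57423153 0.46456259]
top [ 0.39269426 -0.12879115  0.95023277]
[[-7.41352016e-04 -9.44847764e-01 -3.27509013e-01  8.49955390e-02]
 [ 9.99999725e-01 -7.04313751e-04 -2.31696034e-04 -7.58664164e-04]
 [-1.17516217e-05 -3.27509095e-01  9.44848026e-01 -1.41446441e-01]
 [ 0.00000000e+00  0.00000000e+00  0.00000000e+00  1.00000000e+00]]
```

View pics/top0.png

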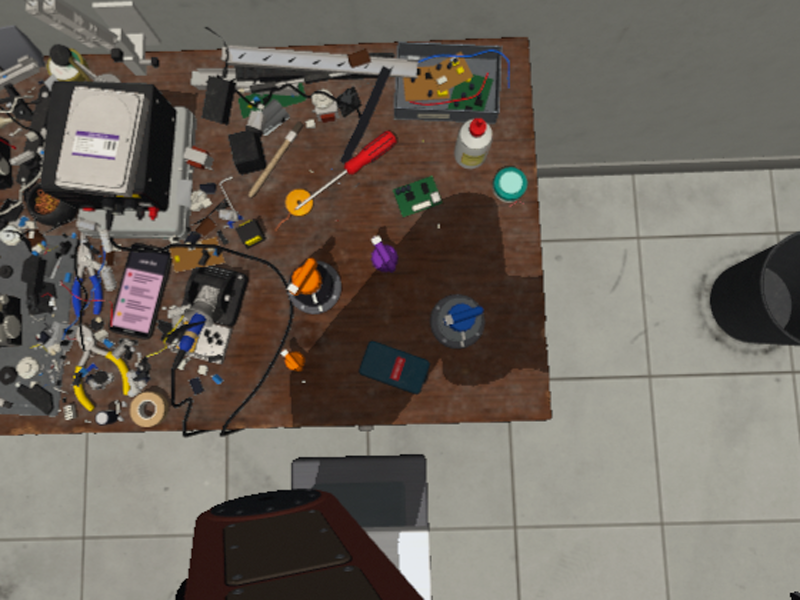

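View pics/scene0.png

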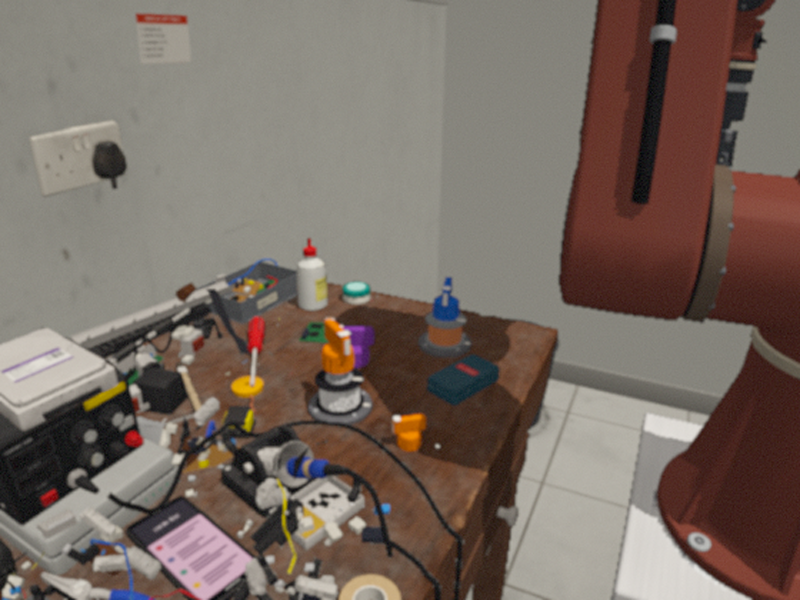

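The top view shows the orange nut at about (307,278), its white mark near (296,289), and the blue twin at (460,320). The small orange nut (293,360) and the purple one (384,255) are decoys. I'll enlarge the target.

```bash
cat > h.py <<'E'
from cell import manip,status,imaging
import cv2,numpy as np
def ray(n,uv,z):
    c=imaging.calibration(n);K=np.array(c["mtx"]);D=np.array(c["D"])
    if "rvec" in c:
        R=cv2.Rodrigues(np.array(c["rvec"]))[0].T;o=-R@np.array(c["tvec"]).ravel()
    else:
        s=status.get_state();T=np.array(c["T_tool_cam"]);E=np.array(s["ee_rot"]);R=E@T[:3,:3];o=np.array(s["tool_pos"])+E@T[:3,3]
    p=cv2.undistortPoints(np.array([[uv]],float),K,D)[0,0];d=R@np.array([*p,1]);return o+d*(z-o[2])/d[2]
def down(a): # tool y axis at world angle a (deg)
    a=np.radians(a);y=np.array([np.cos(a),np.sin(a),0]);z=np.array([0,0,-1.]);return np.c_[np.cross(y,z),y,z]
E
python3 - <<'E'
from h import *
im=imaging.grab_frame("top")
cv2.imwrite("pics/c1.png",cv2.resize(im[170:245,190:260,::-1],(560,600),interpolation=cv2.INTER_CUBIC))
s=status.get_state();print(s["clock"],np.round(s["ee_rot"],3))
E
```

```text
0.15 [[ 0.975  0.223 -0.   ]
 [ 0.223 -0.975  0.001]
 [ 0.    -0.001 -1.   ]]
```

View pics/c1.png

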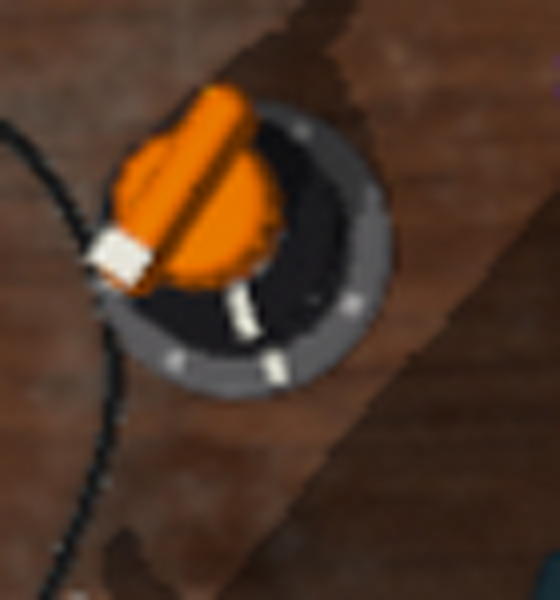

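Run:
```python
from h import *
f=lambda u,v,z: ray("top",(190+u/8-.5+.06,170+v/8-.5+.06),z)
m=f(120,254,.1245);e=f(230,102,.1245);c=f(247,250,.006)
print(m,e,(m+e)/2,np.linalg.norm(m-e),c)
a=np.degrees(np.arctan2(*(m-e)[1::-1]));print("bar",a)
p,q=f(238,290,.055),f(248,336,.055);print("reel line",np.degrees(np.arctan2(*(q-p)[1::-1])))
p=(m+e)/2;q=f(275,367,.006);print("foot line",np.degrees(np.arctan2(*(q-p)[1::-1])),np.degrees(np.arctan2(*(q-c)[1::-1])))
# candidates of approach
p[2]=.3
for b in (a+90,a-90):
    q=manip.solve_ik(p,down(b)); print(b,q)
b=ray("top",(460*.7,322*.7),.05);print("blue",b)
```

```text
[0.51543178 0.02565473 0.1245    ] [ 0.55353882 -0.00277887  0.1245    ] [0.5344853  0.01143793 0.1245    ] 0.04754593088890102 [0.532987   0.01096311 0.006     ]
bar 143.27151426783504
reel line -168.6401569685167
foot line -167.2837759139529 -167.50141037994737
233.27151426783504 [  -6.61143001   16.17908299    0.8663125    74.68722951    0.
 -149.88294428]
53.271514267835045 [-6.61143001 16.17908299  0.8663125  74.68722951  0.         30.11705572]
blue [ 0.46500844 -0.21640156  0.05      ]
```

Run:
```python
from h import *
manip.set_gripper(.05)
manip.goto([.5335,.011,.2],down(53.3))
im=imaging.grab_frame("wrist")
cv2.imwrite("pics/w1.png",cv2.resize(im[:,:,::-1],(800,600),interpolation=cv2.INTER_CUBIC))
s=status.get_state();print(s["clock"],s["tool_pos"],s["grip_width"],s["ft_force"])
```

```text
3.025 [0.53354889 0.01018564 0.20002606] 0.05000389390268219 [ 0.59211956  0.04951154 -0.87070498]
```

View pics/w1.png

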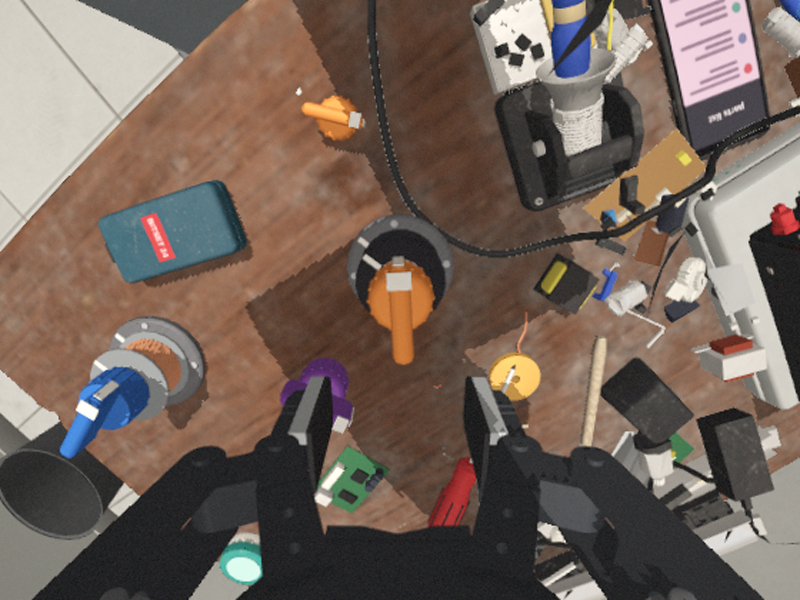

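The wrist view shows the bar almost parallel to the pads. Its mark end is at (399,272), its far end at (403,361), and the white line runs from about (361,242) to (377,263).

Run:
```python
from h import *
f=lambda u,v,z: ray("wrist",(u*.7,v*.7),z)
m=f(399,271,.1245);e=f(403,362,.1245);print(m,e,(m+e)/2,np.linalg.norm(m-e),"bar",np.degrees(np.arctan2(*(m-e)[1::-1])))
c=f(400.5,264,.006);q=f(363,241,.006);print(c)
for o in(c,(m+e)/2): print("foot line",np.degrees(np.arctan2(*(q-o)[1::-1])))
```

```text
[0.51083574 0.02917015 0.1245    ] [ 0.5548122  -0.00084731  0.1245    ] [0.53282397 0.01416142 0.1245    ] 0.05324450842589743 bar 145.6833273264254
[0.53132052 0.01587886 0.006     ]
foot line -158.9555748567134
foot line -162.3499566581727
```

Run:
```python
from h import *
def show(t):
    s=status.get_state();print(t,round(s["clock"],2),np.round(s["tool_pos"],4),np.round(s["ft_force"],1),np.round(s["moment"],2),round(s["grip_width"],4),round(s["grip_force"],1),np.round(s["joint_positions"],1))
R=down(54.5)
manip.goto([.533,.0128,.14],R);show("pre")
manip.line_to([.533,.0128,.099],v=.08);show("down")
manip.set_gripper(0.0,25);show("grip")
im=imaging.grab_frame("wrist")
cv2.imwrite("pics/w2.png",im[100:350,130:430,::-1])
```

```text
pre 3.38 [0.5321 0.0125 0.1398] [-0.1  0.1 -0.1] [-0.05  0.01  0.05] 0.0498 0.0 [ -6.5  21.5 -16.3  52.4  -0.   29. ]
down 4.04 [0.5335 0.0127 0.0996] [-0.3  0.2 -0.6] [0.01 0.03 0.  ] 0.05 0.0 [ -6.5  23.9 -19.4  46.6  -0.   29. ]
grip 4.47 [0.5333 0.0127 0.0994] [-0.3 -0.4  3.2] [-0.04  0.08 -0.03] 0.0115 31.3 [ -6.5  23.9 -19.4  46.6  -0.   29. ]
```

View pics/w2.png

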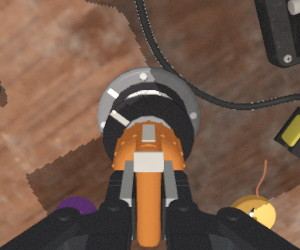

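The bar is gripped cleanly, with only small forces. Next I turn counter-clockwise.

```bash
cat >> h.py <<'E'
def show(t):
    s=status.get_state();print(t,round(s["clock"],2),np.round(s["tool_pos"],4),np.round(s["ft_force"],1),np.round(s["moment"],2),round(s["grip_width"],4),round(s["grip_force"],1),"yaw",round(np.degrees(np.arctan2(s["ee_rot"][1][1],s["ee_rot"][0][1])),1))
    return s
E
python3 - <<'E'
from h import *
for a in (66,78,90,98,104):
    manip.goto([.533,.0128,.099],down(a))
    s=show(a)
    if np.linalg.norm(s["ft_force"])>25: break
im=imaging.grab_frame("wrist")
cv2.imwrite("pics/w3.png",cv2.resize(im[100:350,130:430,::-1],(600,500)))
E
```

```text
66 4.83 [0.5333 0.0128 0.0993] [ 1.4 -0.7  5.2] [-0.05 -0.04  0.07] 0.0116 31.5 yaw 65.8
78 5.14 [0.5332 0.0127 0.0991] [-0.3 -0.4  3.3] [-0.07 -0.09  0.03] 0.0112 31.4 yaw 77.6
90 5.46 [0.5326 0.0128 0.0987] [ 0.   0.8 -0.9] [-0.   -0.04 -0.03] 0.0117 30.8 yaw 89.5
98 5.72 [0.5328 0.0128 0.0988] [-0.5 -0.4  0.1] [-0.05  0.03  0.01] 0.0115 30.8 yaw 97.5
104 5.97 [0.5329 0.0128 0.099 ] [ 0.2  0.9 -0.8] [-0.02 -0.   -0.02] 0.0113 30.8 yaw 103.6
```

View pics/w3.png

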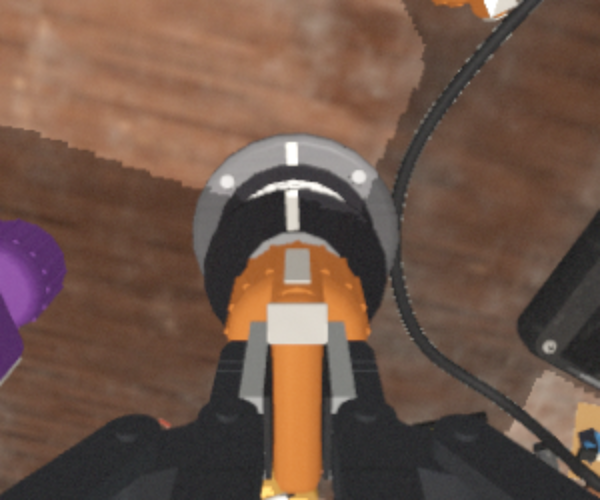

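The line (x≈292) and the mark (x≈297) agree to within a few degrees, so I lower the nut.

Run:
```python
from h import *
for z in (.096,.0935,.091,.0895):
    manip.line_to([.533,.0128,z],v=.04)
    s=show(z)
    if s["ft_force"][2]>15: break
im=imaging.grab_frame("wrist")
cv2.imwrite("pics/w4.png",cv2.resize(im[100:350,130:430,::-1],(600,500)))
```

```text
0.096 6.27 [0.5328 0.0128 0.0957] [-0.2 -0.2 -0.9] [ 0.01  0.02 -0.04] 0.0113 30.8 yaw 103.9
0.0935 6.52 [0.5329 0.0128 0.0933] [-0.3 -0.9  0.2] [-0.    0.02  0.04] 0.0113 30.8 yaw 104.0
0.091 6.77 [0.5329 0.0128 0.0908] [ 0.5  0.1 -0.7] [-0.02  0.03  0.01] 0.0114 30.8 yaw 104.0
0.0895 7.02 [0.5332 0.0128 0.0898] [ 0.2 -0.2  3.4] [ 0.05  0.16 -0.02] 0.0116 31.5 yaw 104.0
```

View pics/w4.png

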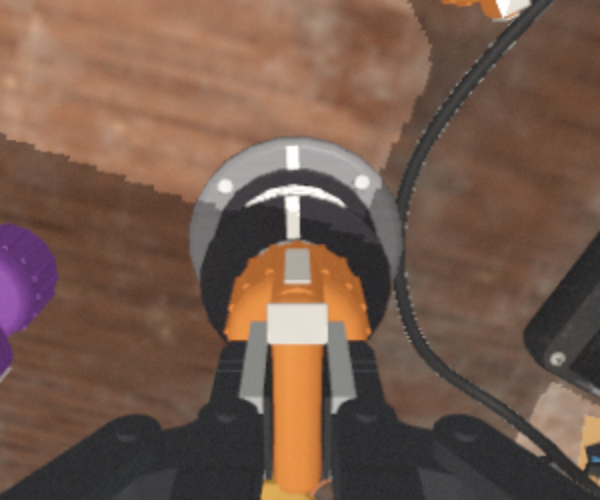

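The nut dropped 9.5 mm. Now I run it down clockwise, following the thread.

Run:
```python
from h import *
for d in (12,22,32,42,52,62,70,75,79,82,84,86,88,90,92):
    z=.0896-.004*np.clip((d-15)/65,0,1)
    manip.goto([.533,.0128,z],down(104-d))
    s=show(d)
    if np.linalg.norm(s["ft_force"])>30 or abs(s["moment"][2])>.8: break
im=imaging.grab_frame("wrist")
cv2.imwrite("pics/w5.png",cv2.resize(im[100:350,130:430,::-1],(600,500)))
```

```text
12 7.38 [0.5333 0.0128 0.0898] [0.2 1.  3.4] [ 0.05 -0.09  0.  ] 0.0115 31.3 yaw 92.2
22 7.67 [0.5332 0.0128 0.0893] [-0.1  0.4  3.4] [ 0.07 -0.06  0.02] 0.0114 31.5 yaw 82.4
32 7.97 [0.5333 0.0127 0.0887] [ 0.5 -0.3  4.1] [-0.04 -0.1  -0.02] 0.0114 31.6 yaw 72.4
42 8.26 [0.5333 0.0127 0.0882] [ 0.1 -0.4  5. ] [ 0.02 -0.1  -0.07] 0.0116 31.7 yaw 62.3
52 8.55 [0.5333 0.0127 0.0875] [1.4 0.5 4.5] [-0.02 -0.1  -0.08] 0.0116 31.6 yaw 52.4
62 8.84 [0.5332 0.0127 0.0869] [ 1.2 -0.5  5.2] [ 0.04 -0.08 -0.04] 0.0113 31.7 yaw 42.4
70 9.1 [0.5332 0.0127 0.0864] [-0.4  0.6  4.9] [ 0.04 -0.05 -0.09] 0.0111 31.7 yaw 34.4
75 9.35 [0.5331 0.0127 0.0861] [ 0.2 -0.6  5.2] [-0.01 -0.06 -0.03] 0.0115 31.7 yaw 29.4
79 9.6 [0.5332 0.0127 0.0859] [0.3 0.3 6.5] [ 0.09 -0.05 -0.06] 0.0114 31.7 yaw 25.4
82 9.85 [0.5334 0.0128 0.0859] [ 0.6 -0.1  4.9] [ 0.16 -0.15 -0.01] 0.0116 31.7 yaw 22.4
84 10.1 [0.5335 0.0128 0.0859] [ 1.  -0.1  5.9] [ 0.07 -0.23  0.05] 0.0113 31.7 yaw 20.4
86 10.35 [0.5334 0.0128 0.0859] [0.9 1.1 5.5] [ 0.13 -0.26  0.2 ] 0.0114 31.7 yaw 18.4
88 10.6 [0.5334 0.0128 0.0859] [1.6 0.5 7.3] [ 0.07 -0.29  0.31] 0.0113 32.0 yaw 16.4
90 10.85 [0.5335 0.0128 0.0859] [1.5 0.8 5.3] [ 0.14 -0.27  0.54] 0.0113 33.5 yaw 14.5
92 11.1 [0.5334 0.0129 0.0859] [ 0.7 -0.3  5.2] [ 0.1  -0.26  0.76] 0.0115 37.1 yaw 12.5
```

View pics/w5.png

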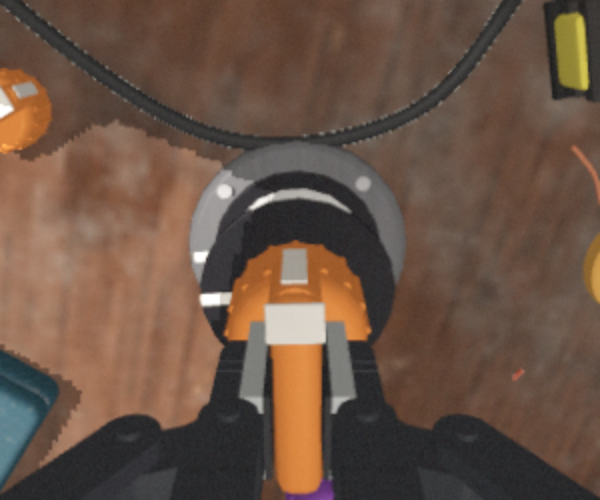

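Moment ramping from about 84° onward means the hard stop is reached. I release, rise and check.

Run:
```python
from h import *
manip.set_gripper(.04);show("open")
manip.line_to([.533,.0128,.2],v=.1);show("up");manip.dwell(.3)
im=imaging.grab_frame("wrist")
f=lambda u,v,z: ray("wrist",(u,v),z)
cv2.imwrite("pics/w6.png",cv2.resize(im[100:350,130:430,::-1],(720,600),interpolation=cv2.INTER_CUBIC))
```

```text
open 11.53 [0.5327 0.0128 0.0853] [-0.8  0.2  0.2] [ 0.04 -0.02 -0.  ] 0.04 0.0 yaw 12.1
up 12.82 [0.5326 0.0128 0.1994] [-0.  -0.7  0.6] [ 0.03  0.03 -0.01] 0.04 0.0 yaw 12.0
```

View pics/w6.png

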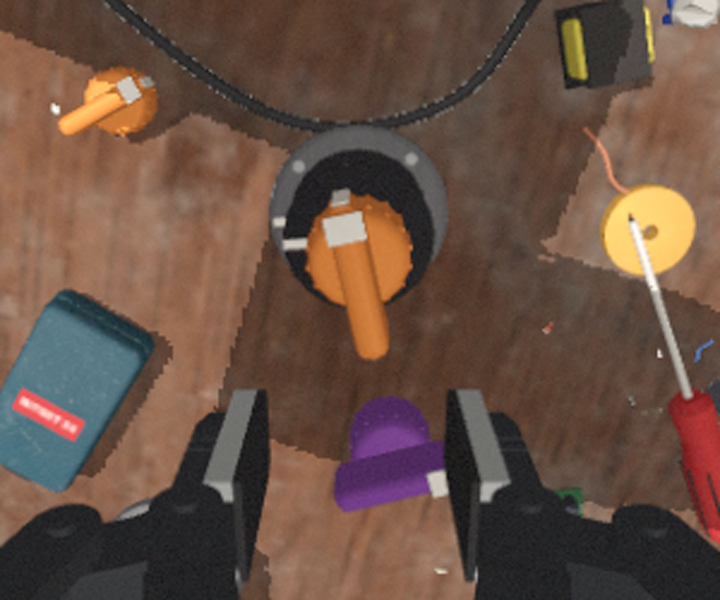

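Run:
```python
from h import *
f=lambda u,v,z: ray("wrist",(130+u/2.4,100+v/2.4),z)
an=lambda d: np.degrees(np.arctan2(d[1],d[0]))%360
for z in(.111,.115):
  m=f(343,214,z);e=f(374,357,z);print(m,e,(m+e)/2,np.linalg.norm(m-e),an(m-e))
o=np.array([.533,.0128,0])
print("reel",an(f(294,244,.058)-o),an(f(286,244,.058)-f(305,244,.058)),"foot",an(f(278,223,.006)-o))
```

```text
[0.52350538 0.03851377 0.111     ] [ 0.54489854 -0.01057763  0.111     ] [0.53420196 0.01396807 0.111     ] 0.05355028411149274 113.54671207092491
[0.52336907 0.03951805 0.115     ] [ 0.54439062 -0.0087206   0.115     ] [0.53387985 0.01539873 0.115     ] 0.05262008318575178 113.54671207092488
reel 189.85892855870736 191.93251196252666 foot 197.8705276793196
```

The nut appears to have sprung back by a few degrees from the stop (mark at about 113.5°, stop at about 110°). I'll regrip, turn gently to the stop and release with little torque.

Run:
```python
from h import *
manip.goto([.533,.0128,.13],down(23))
manip.line_to([.533,.0128,.0865],v=.08)
manip.set_gripper(0,25);show("grip")
for a in (21.5,20,19,18,17,16):
    manip.goto([.533,.0128,.0858],down(a));s=show(a)
    if s["moment"][2]>.25: break
manip.set_gripper(.03);show("open")
manip.line_to([.533,.0128,.2],v=.1);show("up");manip.dwell(.3)
im=imaging.grab_frame("wrist")
cv2.imwrite("pics/w7.png",cv2.resize(im[100:350,130:430,::-1],(720,600),interpolation=cv2.INTER_CUBIC))
```

```text
grip 14.61 [0.5334 0.0127 0.087 ] [-0.3  0.1  3.1] [-0.    0.    0.01] 0.0116 31.5 yaw 23.0
21.5 14.86 [0.5336 0.0128 0.0868] [-1.7  0.4 10.7] [0.07 0.41 0.05] 0.0116 32.6 yaw 21.5
20 15.11 [0.5336 0.0128 0.0868] [-2.2  0.7 10.8] [0.08 0.47 0.08] 0.0111 32.7 yaw 20.0
19 15.36 [0.5336 0.0128 0.0868] [-1.3  0.2 10.1] [0.06 0.44 0.17] 0.0111 32.8 yaw 19.0
18 15.61 [0.5336 0.0128 0.0868] [-1.9 -0.5 11.1] [0.08 0.46 0.26] 0.0112 33.1 yaw 18.0
open 15.93 [0.5328 0.0128 0.0856] [ 0.6 -0.2  0.2] [-0.05 -0.05  0.03] 0.0301 0.0 yaw 18.0
up 17.22 [0.5326 0.0128 0.1994] [ 0.  -0.2 -0.3] [ 0.03  0.01 -0.02] 0.0301 0.0 yaw 18.0
```

View pics/w7.png

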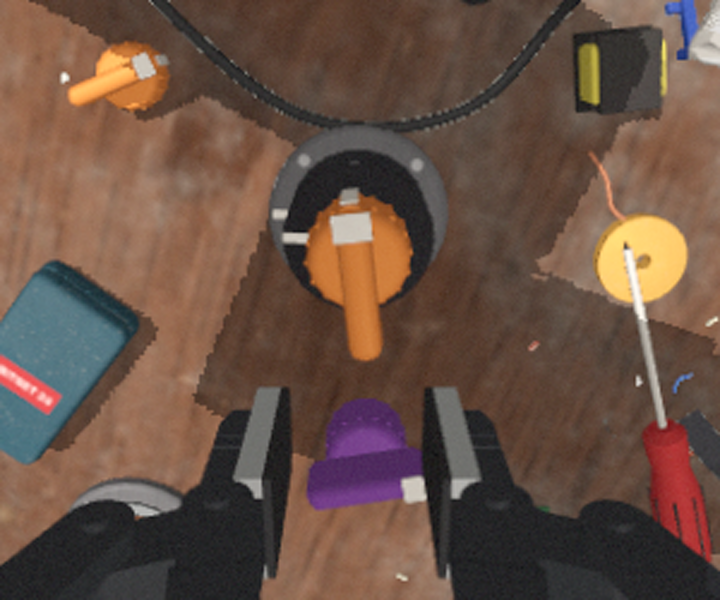

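The mark sits at the same angle (about 113.5°) as before, and torque rose at once when I turned further, so the nut is at its hard stop. Nothing is in contact with it, so I hand in.

```bash
python3 -c "
from h import *
print(manip.hand_in())"
```

```text
the job is handed in; nothing more can be done
None
```

The orange wing nut was turned back until it dropped 9.5 mm into the thread start, run clockwise to its hard stop and released; the blue-nut stand was not touched, and the job was handed in at about 17 s of the 40 s allowed (no verdict returned).

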